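Pack the tea-tin carrier and lock the catch

TASK

The tea tin in the front compartment of the grey carrier rattles: try the plywood packing blocks in the gap beside it until you find the thickest one that goes in, so that it sits snugly, and press it fully down to the compartment floor, upright. Then slide the catch fully home over the block's shoulder. Leave the other two blocks standing upright on the table, and do not knock the mugs, glasses and coffee jar about.

Things in the scene. Friction and masses are not known exactly. Their poses are not given: they have to be found in the camera images.
- gap_wall (a point): Middle of the top edge of the end wall of the carrier's front compartment, on the face that looks into the gap, 62 mm above the table. Axes: z up, y level from this face across the gap to the tin, x along the wall (away from the robot at yaw 0). Compartment floor 56 mm below, 64 mm wide along x (32 either side), 112 mm long along y; the gap begins at y = 0.
- carrier: Fixed grey carrier, origin on the table straight below gap_wall, same axes. All compartment walls 62 mm high. A fixed tin, its top flush with the walls, fills the +y end of the front compartment; the gap left is 16.8, 21.8 or 26.8 mm (1.8 mm more than one of the blocks), to be found by trying or looking. At y from -87 to 0 mm the wall is a solid deck with the catch.
- thin_c (a point): Centre of the thin plywood packing block, 50.5 mm above its underside; y across its thickness, x along its width, z up. Stands upright: body 58 (x) x 15 (y) x 56 mm high, foot edges bevelled 2 mm; above it a central grip tab 24 (x) x 12 (y) x 45 mm, 101 mm tall in all. 70 to 200 g. The three look alike but for thickness. Seated, only the tab stands above the walls.
- mid_c (a point): Centre of the mid plywood packing block, 50.5 mm above its underside; y across its thickness, x along its width, z up. Stands upright: body 58 (x) x 20 (y) x 56 mm high, foot edges bevelled 2 mm; above it a central grip tab 24 (x) x 12 (y) x 45 mm, 101 mm tall in all. 70 to 200 g. The three look alike but for thickness. Seated, only the tab stands above the walls.
- thick_c (a point): Centre of the thick plywood packing block, 50.5 mm above its underside; y across its thickness, x along its width, z up. Stands upright: body 58 (x) x 25 (y) x 56 mm high, foot edges bevelled 2 mm; above it a central grip tab 24 (x) x 12 (y) x 45 mm, 101 mm tall in all. 70 to 200 g. The three look alike but for thickness. Seated, only the tab stands above the walls.
- catch (a joint): Sliding aluminium catch on the carrier's deck: 0 to 0.004 m at the start (drawn back), 0.024 m = fully home. Grows along +y of gap_wall, over the near (-x) shoulder of a seated block, with 2.5 mm to spare (underside 64.5 mm up; a block not fully down stops it). About 1.5 N of friction; stays where left.
- catch_knob (a point): Centre of the catch's upright knob, 88 mm above the table; axes as gap_wall; moves with the catch. Knob 14 (x) x 16 (y) x 37 mm high, 68.5 to 105.5 mm above the table; drawn back it is at x = -23, y = -62 mm from gap_wall. Can be pinched from above or pushed. Deck top 62 mm up; small catch keepers reach 72 mm.
- tin_a_c (a point): A fixed steel tea tin, one of three nearly alike (60 mm deep, 56 mm high, 85 to 95 mm long; which is which is not known). Point 45 mm in from its +y end face, half-way up. One tin stands in the front compartment (x about 0 in gap_wall's axes), two in the carrier's back row, which needs no packing.
- tin_b_c (a point): A fixed steel tea tin, one of three nearly alike (60 mm deep, 56 mm high, 85 to 95 mm long; which is which is not known). Point 45 mm in from its +y end face, half-way up. One tin stands in the front compartment (x about 0 in gap_wall's axes), two in the carrier's back row, which needs no packing.
- tin_c_c (a point): A fixed steel tea tin, one of three nearly alike (60 mm deep, 56 mm high, 85 to 95 mm long; which is which is not known). Point 45 mm in from its +y end face, half-way up. One tin stands in the front compartment (x about 0 in gap_wall's axes), two in the carrier's back row, which needs no packing.
- mug1: White mug, 76 mm across, 85 mm high, with handle. Bystander, loose, origin at the centre of its underside.
- mug2: Blue mug, 76 mm across, 85 mm high, with handle. Bystander, loose, origin at the centre of its underside.
- glass1: Clear tumbler, 60 mm across, 100 mm high. Bystander, loose, origin at the centre of its underside.
- glass2: Clear tumbler, 60 mm across, 100 mm high. Bystander, loose, origin at the centre of its underside.
- jar: Coffee jar, 68 mm across, 95 mm high. Bystander, loose, origin at the centre of its underside.
There are look-alikes about, which are no part of the job. What is shaped like the part that bears thin_c but orange or red is not meant. Leave any red look-alike of the part that bears mid_c alone.

How it is judged:
By the outcome, as a careful person would: the job done as asked, in the order asked, and still so for the second after the job is handed in, with the robot touching nothing.
It also fails if it takes over 72 s, if anything falls off the work surface, if the arm or the gripper's body presses on something with over 40 N, if the wrist force passes 120 N, or if a joint passes its speed limit or range.

ROBOT

A 7-joint arm with a two-finger parallel gripper is mounted at the origin on the work surface. World frame = base frame: x ahead of the robot, y to its left, z up, the work surface at z = 0. Lengths are in mm, angles in rad, forces in N, time in s.
With the tool pointing down it reaches from about 400 to 850 mm from the base axis. Payload 4.5 kg.
Tool frame: the origin (TCP) lies midway between the tips of the shut fingers; the grasp point (between the pads) lies 19 mm behind it (robot.grip_point_offset is the z of the grasp point in the tool frame, in mm); z points along the fingers, y is the line along which they close (so a half turn about z gives the same grasp; the last joint's range is limited). The gripper opens to 88 mm and grips with 3 to 60 N. Pads are 18 mm wide; open, the fingers measure 123 mm over their backs; the gripper's body (75 mm by 187 mm) begins 45 mm behind the grasp point.
Start: joints at [-1.243, 0.689, -0.195, 1.565, 0.157, 0.902, -0.215], TCP at [180.975, 598.249, 238.743] pointing down, gripper open.
Joint ranges: [-3.01, 3.01], [-0.46, 2.08], [-1.47, 1.51], [0.13, 2.56], [-1, 4.14], [0.04, 2.09], [-2.66, 2.66]. Speed limits (rad/s): [2.57, 2.57, 3.14, 3.14, 3.14, 3.14, 3.14].

INTERFACE

Orientations are given as a rotation vector (axis times angle).
In Python, from rig import robot, camera gives the robot as it stands.
- The arm moves only by the tool apply_moves, never from a script. Its arguments are lists of equal length, an entry for each row: "xyz": the shift along the tool's x, y, z in m, a list of three; "turn": the turn, a rotation vector about the tool's x, y, z in rad, a list of three. In form: {"xyz": [[x, y, z], ...], "turn": [[wx, wy, wz], ...]}. A call has 1 to 12 rows; each row shifts and turns the commanded pose from where the row before left it, along the tool's axes as they then stand; what a row does not reach is not made up. A row lasts 1/8 s, in which the tool goes at most 62.5 mm and 10.7 degrees, less where a joint would pass 70% of its speed; a pose out of reach is approached as far as the arm can. A call with a gripper value outside its range is refused whole. "jaw" is the finger opening in m, from 0 to 0.0881, set as the call begins (left out, the last holds). The fingers move at their own pace and stop on an object; "newtons" is the grip in N (left out, the last holds). Time passes only in rows, so rows that do not move let the fingers close. It gives the time, the measured TCP pose, the force, the opening and the grip force at its end, in the units of the state.
- robot.get_obs(): the state, without advancing time (a new reading comes with each control period).
- camera(name): name is "scene" or "side" or "wrist"; returns a dict with "color" (384x512x3 uint8, red, green, blue), "mtx" (3x3 intrinsics, pixels), "cam_to_world" (4x4, takes a point from camera to world coordinates). Camera axes: x right, y up, looking along -z (the intrinsics and any distortion apply to the point x, -y, -z); pixel columns grow to the right and rows downward; lengths in mm; the calibration is good to about 2 mm. A picture is of the moment at which its call begins. There is no depth.
- robot.close_job(): hands the job in; it is judged then, once.
The state is a dict: "t": time; "qpos": joint angles; "joint_vel": joint speeds; "effort": joint torques, N m; "eef_pos": TCP position; "ee_rot": TCP orientation; "ft_force": force on the tool from outside, world axes, zero at the start; "ft_torque": the same for the moment, N m; "gripper_width": opening from 0.0 (shut) to 1.0 (fully open); "finger_force": force on a finger pad.
Only numpy, scipy, OpenCV 4.12 (cv2) and the standard library are available. Lean on these libraries where they do the work, as an engineer would, in place of code of your own. Each camera call takes 0.05 s, during which the arm holds its last target. There are 200 camera calls.

## Working session

There is one attempt and no reset: what is moved stays moved. The work goes in short steps, Python scripts to look and compute and a tool call to move; the robot and the scene stay as the last step left them, time stands still between calls to the robot, and variables do not carry over. Pictures are saved under pics/ and viewed, at most 10 in all, crops included, and the job is handed in when it is done.

Besides the shell and the picture viewer there is one more tool, called after "Call:" as a command line: name --argument value ..., lists and objects as JSON in quotes. apply_moves: Moves the arm, as the interface text tells. Its arguments: {"type":"object","properties":{"xyz":{"type":"array","items":{"type":"array","items":{"type":"number"}}},"turn":{"type":"array","items":{"type":"array","items":{"type":"number"}}},"jaw":{"type":"number"},"newtons":{"type":"number"}},"required":["xyz","turn"]}

```bash
mkdir -p pics; cat > h.py <<'E'
import numpy as np, cv2
from rig import robot, camera
def snap(n,f):
    d=camera(n); cv2.imwrite(f'pics/{f}.png',d['color'][:,:,::-1]); np.savez(f'pics/{f}.npz',m=d['mtx'],T=d['cam_to_world']); return d
def ray(f,u,v,z):
    d=np.load(f'pics/{f}.npz'); m,T=d['m'],d['T']
    c=np.array([(u-m[0,2])/m[0,0],-(v-m[1,2])/m[1,1],-1]); w=T[:3,:3]@c; o=T[:3,3]
    return o+w*(z-o[2])/w[2]
def proj(f,p):
    d=np.load(f'pics/{f}.npz'); m,T=d['m'],d['T']
    c=T[:3,:3].T@(np.array(p,float)-T[:3,3]); return m[0,0]*c[0]/-c[2]+m[0,2], m[1,2]+m[1,1]*c[1]/c[2]
E
python3 - <<'E'
from h import *
for n in ('scene','side','wrist'):
    d=snap(n,n+'0'); print(n,d['mtx'].tolist(),d['cam_to_world'].round(3).tolist(),[k for k in d])
a=[cv2.imread(f'pics/{n}0.png') for n in('scene','side')]
cv2.imwrite('pics/s0.png',cv2.resize(a[0],(800,600))); cv2.imwrite('pics/s1.png',cv2.resize(a[1],(800,600)))
print(robot.get_obs())
E
```

```text
scene [[416.62811067751096, 0.0, 260.6888527113662], [0.0, 416.62811067751096, 187.35709776594948], [0.0, 0.0, 1.0]] [[0.4, -0.641, 0.655, 1463.328], [0.916, 0.291, -0.275, -375.015], [-0.014, 0.711, 0.703, 1063.835], [0.0, 0.0, 0.0, 1.0]] ['color', 'mtx', 'cam_to_world']
side [[474.46195018635854, 0.0, 255.97853789964904], [0.0, 474.46195018635854, 187.4645623189672], [0.0, 0.0, 1.0]] [[-0.999, 0.027, -0.038, 508.561], [-0.046, -0.61, 0.791, 1094.865], [-0.002, 0.792, 0.61, 904.196], [0.0, 0.0, 0.0, 1.0]] ['color', 'mtx', 'cam_to_world']
wrist [[291.3778342887833, 0.0, 259.35495375801764], [0.0, 291.3778342887833, 187.59370171598277], [0.0, 0.0, 1.0]] [[0.288, -0.909, -0.301, 104.363], [0.958, 0.272, 0.095, 622.377], [-0.004, -0.316, 0.949, 383.199], [0.0, 0.0, 0.0, 1.0]] ['color', 'mtx', 'cam_to_world']
{'t': 0.15, 'qpos': array([-1.24317123,  0.68978672, -0.19451636,  1.56606493,  0.15730797,
        0.90251785, -0.2151102 ]), 'joint_vel': array([ 0.00084593, -0.00184919, -0.00159529, -0.00233578, -0.00276539,
       -0.00119664,  0.00037854]), 'effort': array([-1.92341016e-03, -5.27860343e+01, -1.26884814e+00, -1.53586560e+01,
       -5.25487808e-02,  3.84673083e-03,  1.12331315e-04]), 'eef_pos': array([180.91649038, 597.75332021, 238.10758075]), 'ee_rot': array([-4.59795633e-01, -3.10767487e+00,  2.17510216e-03]), 'ft_force': array([-0.07541142,  0.21950311,  0.46019284]), 'ft_torque': array([ 0.01123619, -0.00485241,  0.06983553]), 'finger_force': 0.0, 'gripper_width': 0.9982232721791622}
```

View pics/s0.png

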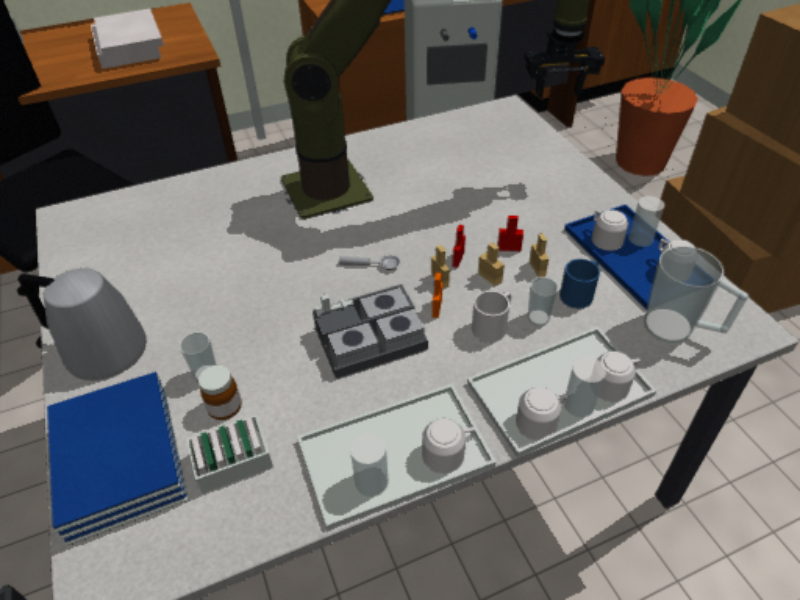

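View pics/s1.png

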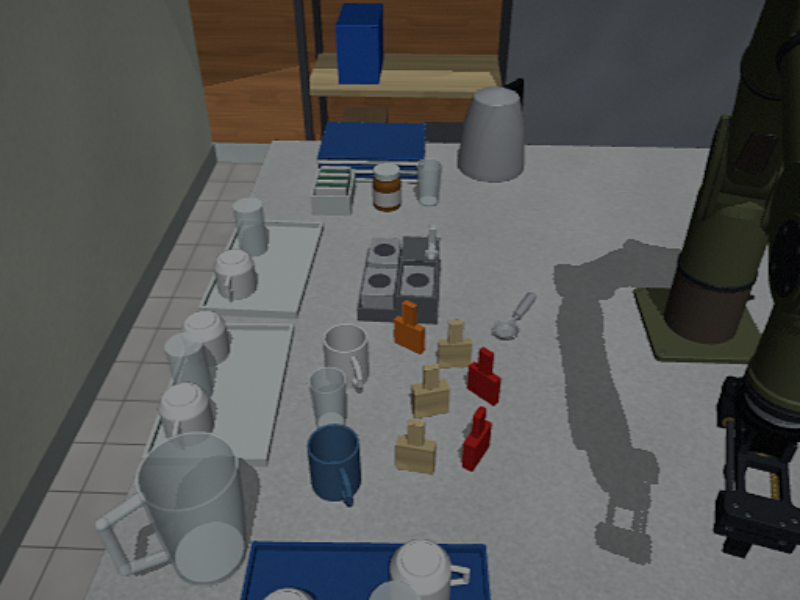

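Candidates for the blocks (side picture at 800x600): plywood at (455,345), (431,393) and (415,448) are meant. Orange at (409,328) and red at (484,377) and (477,440) are look-alikes to leave. The carrier is at (400,280), its catch knob at (432,240) and the front compartment tin at (417,281). Next is a close crop of both views.

```bash
python3 - <<'E'
from h import *
a=cv2.imread('pics/side0.png')[140:310,220:330]; b=cv2.imread('pics/scene0.png')[130:245,190:360]
a=cv2.resize(a,None,fx=3.5,fy=3.5,interpolation=cv2.INTER_CUBIC); b=cv2.resize(b,None,fx=2.4,fy=2.4,interpolation=cv2.INTER_CUBIC)
c=np.zeros((600,800,3),np.uint8); c[:595,:385]=a; c[:276,388:796]=b; cv2.imwrite('pics/crop0.png',c)
k=1.5625
for n,u,v,z in [('b1',453,320,101),('b2',431,367,101),('b3',415,421,101),('knob',432,228,105),('tin',417,281,62),('orange',409,303,101),('red1',487,350,101),('red2',480,410,101),('mugw',346,340,85),('glass',328,380,100),('mugb',334,440,85)]:
    print(n,ray('side0',u/k,v/k,z).round(0))
for n,u,v,z in [('b1',440,250,101),('b2',491,247,101),('b3',541,238,101),('knob',325,299,105),('tin',385,302,62)]:
    print(n,ray('scene0',u/k,v/k,z).round(0))
E
```

```text
b1 [465. 125. 101.]
b2 [501. 242. 101.]
b3 [523. 357. 101.]
knob [ 504. -155.  105.]
tin [530. -35.  62.]
orange [542.  82. 101.]
red1 [411. 198. 101.]
red2 [428. 331. 101.]
mugw [644. 166.  85.]
glass [659. 277. 100.]
mugb [638. 384.  85.]
b1 [472. 124. 101.]
b2 [510. 233. 101.]
b3 [530. 352. 101.]
knob [ 517. -163.  105.]
tin [536. -38.  62.]
```

View pics/crop0.png

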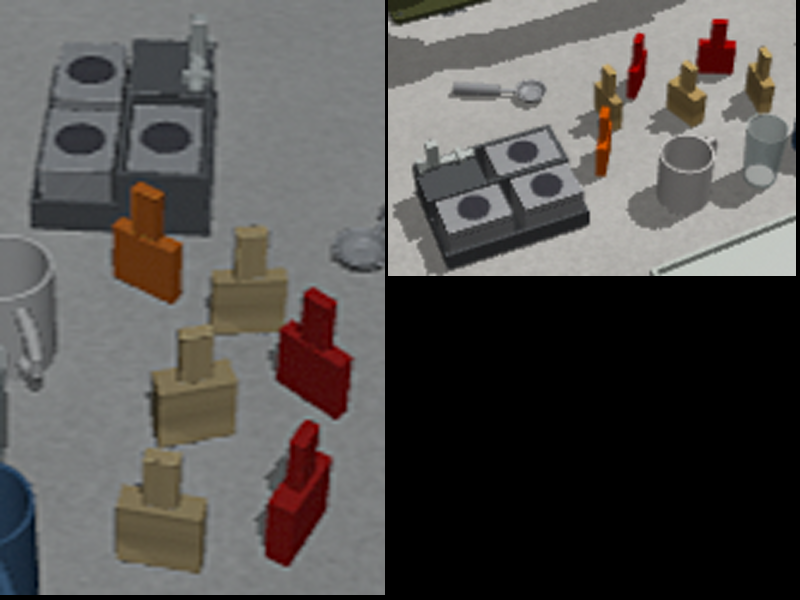

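The crop shows three plywood blocks with broad faces roughly towards +y. The gap lies between the deck and the front-right tin, at about crop (165,100). I'll move the wrist camera overhead.

Call:
apply_moves --xyz '[[-0.043, -0.034, -0.006], [-0.043, -0.034, -0.006], [-0.043, -0.034, -0.006], [-0.043, -0.034, -0.006], [-0.043, -0.034, -0.006], [-0.043, -0.034, -0.006], [-0.043, -0.034, -0.006], [-0.043, -0.034, -0.006], [-0.043, -0.034, -0.006], [-0.043, -0.034, -0.006], [0, 0, 0], [0, 0, 0]]' --turn '[[0, 0, 0], [0, 0, 0], [0, 0, 0], [0, 0, 0], [0, 0, 0], [0, 0, 0], [0, 0, 0], [0, 0, 0], [0, 0, 0], [0, 0, 0], [0, 0, -0.147], [0, 0, -0.147]]'

```text
t: 1.65
eef_pos: [494.3, 147.3, 298.5]
ee_rot: [0.005, -3.141, 0.0]
ft_force: [0.5, 1.9, 0.4]
gripper_width: 0.999
finger_force: 0.0
```

```bash
python3 - <<'E'
from h import *
d=snap('wrist','w1'); a=cv2.imread('pics/w1.png'); cv2.imwrite('pics/w1b.png',cv2.resize(a,(800,600),interpolation=cv2.INTER_CUBIC))
print(d['cam_to_world'].round(3)); o=robot.get_obs(); print(o['t'],o['eef_pos'],o['ee_rot'],o['qpos'])
E
```

```text
[[-5.00000e-03 -9.49000e-01 -3.15000e-01  4.14308e+02]
 [ 1.00000e+00 -5.00000e-03  1.00000e-03  1.47750e+02]
 [-3.00000e-03 -3.15000e-01  9.49000e-01  4.43746e+02]
 [ 0.00000e+00  0.00000e+00  0.00000e+00  1.00000e+00]]
1.7 [494.14736075 147.599707   298.46578212] [ 1.26577121e-02 -3.14102772e+00  2.40040134e-04] [-0.16552726  0.47987871 -0.33041978  1.8075564   0.1944053   0.88645499
  0.99406002]
```

View pics/w1b.png

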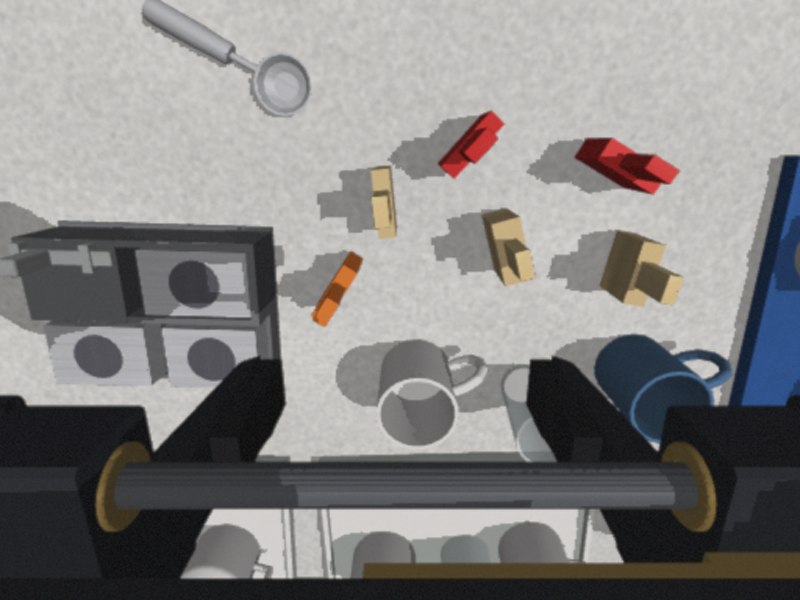

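From left to right, plywood tops sit at (383,205), (508,245) and (635,265), seemingly thin, mid and thick. The gap is dark at about (128,285). I'll measure the blocks at zoom, and take a nearer look at the gap after a move.

Call:
apply_moves --xyz '[[0, -0.05, 0], [0, -0.05, 0], [0, -0.05, 0], [0, -0.05, 0.03], [0.01, -0.04, 0.03], [0, 0, 0], [0, 0, 0]]' --turn '[[0, 0, 0], [0, 0, 0], [0, 0, 0], [0, 0, 0], [0, 0, 0], [0, 0, 0], [0, 0, 0]]'

```text
t: 2.58
eef_pos: [484.6, -90.8, 238.9]
ee_rot: [0.0, 3.141, 0.001]
ft_force: [0.1, 1.2, 0.5]
gripper_width: 1.003
finger_force: 0.0
```

```bash
python3 - <<'E'
from h import *
d=snap('wrist','w2'); print(d['cam_to_world'].round(3)); o=robot.get_obs(); print(o['t'],o['eef_pos'],o['ee_rot'])
a=cv2.imread('pics/w1.png')[95:205,228:440]; a=cv2.resize(a,None,fx=3.7,fy=3.7,interpolation=cv2.INTER_CUBIC)
cv2.imwrite('pics/w1c.png',a); b=cv2.imread('pics/w2.png'); cv2.imwrite('pics/w2b.png',cv2.resize(b[60:340,100:473],None,fx=2.14,fy=2.14,interpolation=cv2.INTER_CUBIC))
E
```

```text
[[-1.00000e-03 -9.49000e-01 -3.15000e-01  4.04428e+02]
 [ 1.00000e+00 -2.00000e-03  1.00000e-03 -9.02710e+01]
 [-1.00000e-03 -3.15000e-01  9.49000e-01  3.84067e+02]
 [ 0.00000e+00  0.00000e+00  0.00000e+00  1.00000e+00]]
2.625 [485.0173578  -90.2596038  239.26228998] [-2.10420722e-03  3.13997768e+00  1.41669255e-03]
```

View pics/w1c.png

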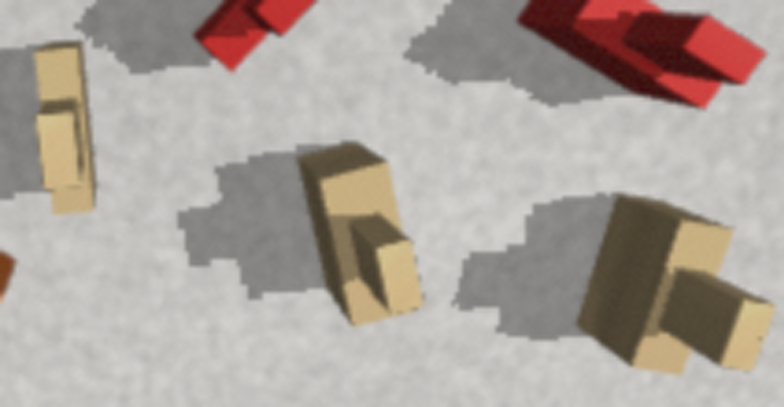

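View pics/w2b.png

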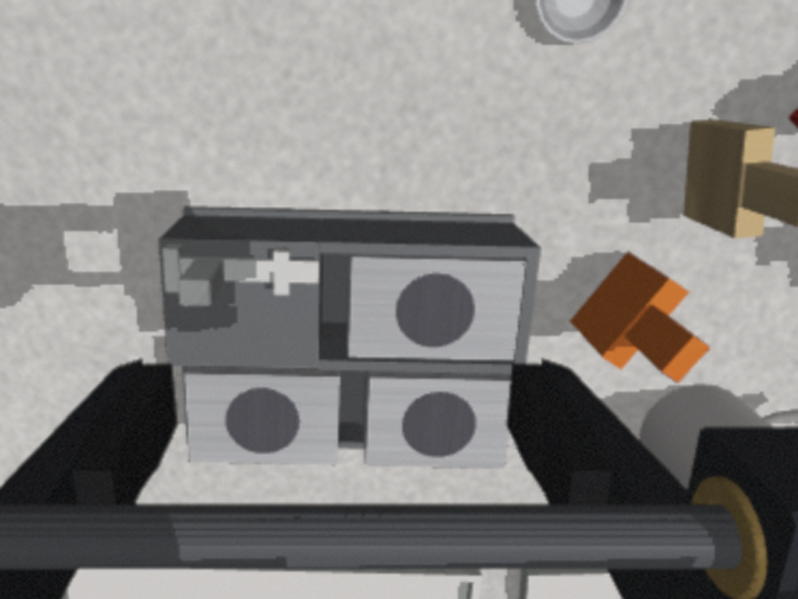

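The blocks are clear: thin, mid and thick from left to right in the blocks crop, and the gap lies at u=319 to 349 in the carrier crop. Working out the numbers.

```bash
python3 - <<'E'
from h import *
A=lambda u,v,z:ray('w1',228+(u+.5)/3.7-.5,95+(v+.5)/3.7-.5,z)
B={'b1':([(36,50),(81,42),(95,208),(52,213)],[(37,108),(75,103),(82,186),(45,190)]),
'b2':([(320,178),(388,160),None,(352,325)],[(376,252),(410,240),(424,303),(389,313)]),
'b3':([(682,215),(733,230),(685,374),(632,363)],[(740,295),(775,305),(752,371),(722,362)])}
for n,(b,t) in B.items():
    P=[None if p is None else A(*p,56)[:2] for p in b]; T=np.array([A(*p,101)[:2] for p in t])
    L=P[3]-P[0]; L/=np.linalg.norm(L); print(n,'yaw',np.degrees(np.arctan2(L[1],L[0])),'thick',np.cross(L,P[1]-P[0]),'len',np.linalg.norm(P[3]-P[0]))
    print('  tabcentre',T.mean(0).round(1),'bodycentre',None if P[2] is None else np.mean(P,0).round(1),'tab yaw',np.degrees(np.arctan2(*(T[3]-T[0])[::-1])),np.degrees(np.arctan2(*(T[2]-T[1])[::-1])))
# gap edges, subpixel, per row
g=cv2.cvtColor(cv2.imread('pics/w2.png'),cv2.COLOR_BGR2GRAY).astype(float)
print(g[200,242:270].astype(int), g[185,242:270].astype(int), g[215,242:270].astype(int))
W=lambda u,v,z=62:ray('w2',100+(u+.5)/2.14-.5,60+(v+.5)/2.14-.5,z).round(1)
for n,p in dict(dk0=(321,250),dk1=(319.5,360),tn0=(350,257),tn1=(348,358),inn_top=(331,250),farwall=(524,362),outL=(162,248),outR=(540,248),divL=(165,365),divR=(525,365),frontinL=(325,250),frontinR=(527,255)).items(): print(n,W(*p)[:2])
print('knob',W(195,283,105.5)); 
E
```

```text
b1 yaw 4.71794712268723 thick 15.830805766478129 len 57.54296290070464
  tabcentre [462.5 128.9] bodycentre [462.8 128.8] tab yaw 4.605277199556594 4.47642677616488
b2 yaw 15.7048407734302 thick 24.83557552033937 len 57.541377228489715
  tabcentre [504.3 239.9] bodycentre None tab yaw 16.084541627965454 17.11625570347854
b3 yaw -9.296628876711633 thick 20.181049032213277 len 57.89191180969007
  tabcentre [523.1 357.3] bodycentre [523.2 358.1] tab yaw -4.144055987762188 -7.854759427325769
[106 106 105 105 105 104  99  67  60  71  72  73  72  73  72  73  72  74
  71  71  74 105 165 168 167 168 168 167] [200 202 200 201 201 200 182  94  56  69  72  72  72  72  71  74  71  73
  72  70  72  90 140 162 166 164 165 166] [106 107 106 106 104 104  95  55  45  50  49  49  50  49  49  48  49  50
  49  53  83 135 164 165 167 166 166 166]
dk0 [ 498.1 -101.7]
dk1 [ 563.5 -103.1]
tn0 [502.  -86.1]
tn1 [562.2 -86.8]
inn_top [498.1 -96.3]
farwall [564.5  13.6]
outL [ 497.2 -187.1]
outR [496.8  15.9]
divL [ 566.8 -191.6]
divR [566.4  14.4]
frontinL [498.1 -99.5]
frontinR [500.7   9.3]
knob [ 501.8 -159.9  105.5]<stdin>:8: DeprecationWarning: Arrays of 2-dimensional vectors are deprecated. Use arrays of 3-dimensional vectors instead. (deprecated in NumPy 2.0)
```

Measured thicknesses: b1 at (462.6,128.9) is 15 mm (thin), b2 at (504,240) is 25 mm (thick), and b3 at (523,357) is 20 mm (mid). The gap measures about 16 mm, so it is the 16.8 mm one and the thin block is the right one. I'll grasp it.

Call:
apply_moves --xyz '[[0.0056, 0.0548, 0], [0.0056, 0.0548, 0], [0.0056, 0.0548, 0], [0.0056, 0.0548, 0.03], [0, 0, 0.04], [0, 0, 0.04], [0, 0, 0.03], [0, 0, 0.02], [0, 0, 0.015], [0, 0, 0]]' --turn '[[0, 0, 0], [0, 0, 0], [0, 0, 0], [0, 0, 0], [0, 0, -0.08], [0, 0, 0], [0, 0, 0], [0, 0, 0], [0, 0, 0], [0, 0, 0]]' --jaw 0.044 --newtons 25

```text
t: 3.88
eef_pos: [461.7, 129.2, 63.6]
ee_rot: [0.13, -3.139, -0.001]
ft_force: [-0.6, -0.5, -0.1]
gripper_width: 0.501
finger_force: 0.0
```

```bash
python3 - <<'E'
from h import *
snap('wrist','w3'); a=cv2.imread('pics/w3.png'); cv2.imwrite('pics/w3b.png',cv2.resize(a[60:384,100:420],None,fx=1.8,fy=1.8))
g=cv2.cvtColor(cv2.imread('pics/w2.png'),cv2.COLOR_BGR2GRAY).astype(float)
L=[];R=[]
for v in range(184,226,2):
    r=g[v]; 
    i=next(i for i in range(244,256) if r[i]<(r[244]+r[253])/2); t=(r[244]+r[253])/2; ul=i-1+(r[i-1]-t)/(r[i-1]-r[i])
    t=(r[256]+r[268])/2; j=next(j for j in range(257,268) if r[j]>t); ur=j-1+(t-r[j-1])/(r[j]-r[j-1])
    L.append(ray('w2',ul,v,62)[:2]); R.append(ray('w2',ur,v,62)[:2])
for n,E in(('L',L),('R',R)):
    E=np.array(E); p=np.polyfit(E[:,0],E[:,1],1); q=np.polyval(p,531.5); print(n,'yaw',np.degrees(np.arctan(p[0])),'y@x=531.5',q,'res',(E[:,1]-np.polyval(p,E[:,0])).std(),E[[0,-1],0])
o=robot.get_obs(); print(o['t'],o['eef_pos'],o['ee_rot'],o['ft_force'])
E
```

```text
L yaw -0.4906791658642702 y@x=531.5 -103.55880404395627 res 0.14129034122349118 [507.12466983 558.14637697]
R yaw -1.6035083062276596 y@x=531.5 -86.20142788462529 res 0.1572825137985494 [507.09089177 558.11016456]
3.925 [461.97540404 128.87479849  64.17766743] [-1.28845913e-01  3.13818983e+00  1.44613344e-03] [ 0.93192836 -0.1298214   0.94899484]
```

View pics/w3b.png

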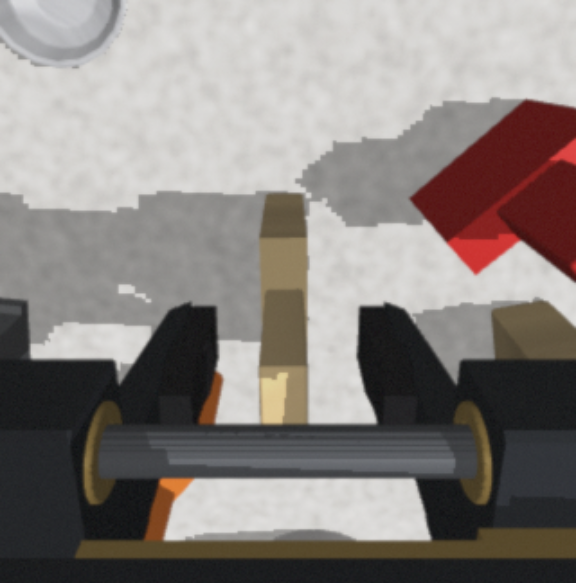

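The thin block stands between the jaws, with its body centred at (283,265) and the finger mid at about 288. I'll close, lift and hover over the gap.

Call:
apply_moves --xyz '[[0, 0, 0], [0, 0, 0], [0, 0, 0], [0, 0, -0.03], [0, 0, -0.045], [0, 0, -0.045], [-0.0146, -0.0446, 0], [-0.0146, -0.0446, 0], [-0.0146, -0.0446, 0], [-0.0146, -0.0446, 0], [-0.0146, -0.0446, 0.02], [0, 0, 0.02]]' --turn '[[0, 0, 0], [0, 0, 0], [0, 0, 0], [0, 0, 0], [0, 0, 0], [0, 0, 0.1], [0, 0, 0], [0, 0, 0], [0, 0, 0], [0, 0, 0], [0, 0, 0], [0, 0, 0]]' --jaw 0.0 --newtons 30

```text
t: 5.42
eef_pos: [530.7, -102.9, 143.2]
ee_rot: [0.044, 3.14, -0.005]
ft_force: [-0.4, 1.1, -1.3]
gripper_width: 0.135
finger_force: 30.0
```

```bash
python3 - <<'E'
from h import *
snap('wrist','w4'); a=cv2.imread('pics/w4.png'); cv2.imwrite('pics/w4b.png',cv2.resize(a[90:330,100:420],None,fx=2.5,fy=2.5,interpolation=cv2.INTER_CUBIC))
snap('side','s4'); snap('scene','c4')
o=robot.get_obs(); print(o['t'],o['eef_pos'],o['ee_rot'],o['ft_force'],o['gripper_width']*88)
E
```

```text
5.575 [529.66377231 -97.01797512 143.41812118] [-3.14724433e-02 -3.13971386e+00 -8.46174474e-04] [ 0.00505994  0.80950999 -0.79860696] 11.536286212378963
```

View pics/w4b.png

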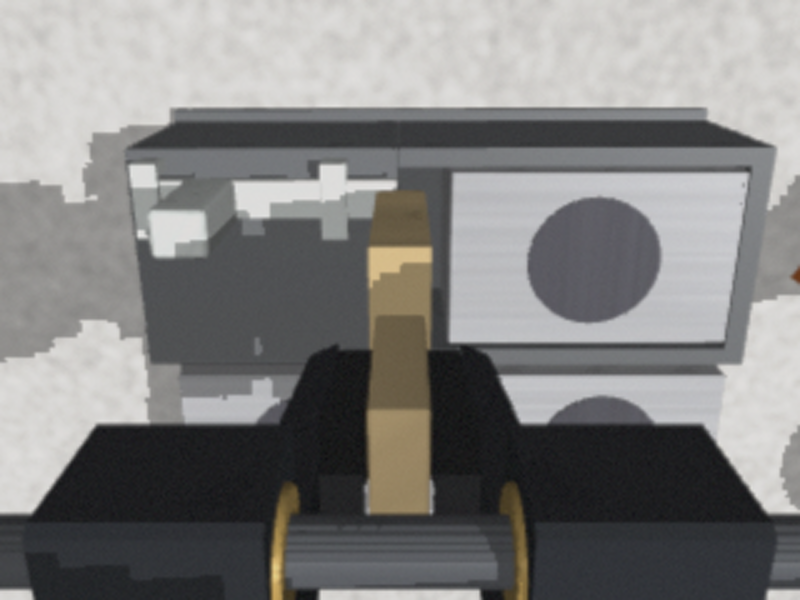

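The block hovers upright, its body top edges at u=368 to 432 (v=246). The gap edges are at u=399 and 449, so it must shift in +y, and the yaws agree.

```bash
python3 - <<'E'
from h import *
W=lambda u,v,z:ray('w4',100+(u+.5)/2.5-.5,90+(v+.5)/2.5-.5,z).round(1)
d=np.load('pics/w4.npz'); print(d['T'].round(3))
zt=143.4-64
for n,p in dict(bt0=(368.5,247,zt+56),bt1=(432,247,zt+56),ft0=(377,192,zt+2),ft1=(427,192,zt+2),tab0=(369,408,zt+101),tab1=(430,408,zt+101),gl=(399,190,62),gr=(450,190,62),gl2=(399,170,62),gr2=(447.5,330,62),inF=(420,168,62),inB=(560,346,62),fw=(560,166,62),t0=(600,171,62),t1=(600,345,62)).items(): print(n,W(*p))
g=cv2.cvtColor(cv2.imread('pics/w4.png'),cv2.COLOR_BGR2GRAY).astype(int)
for v in (160,164,175,185): print(v,g[v,244:284])
o=robot.get_obs(); print(o['t'],o['eef_pos'],o['ee_rot'])
E
```

```text
[[ 2.60000e-02 -9.48000e-01 -3.16000e-01  4.50462e+02]
 [ 1.00000e+00  2.30000e-02  1.40000e-02 -9.94290e+01]
 [-5.00000e-03 -3.16000e-01  9.49000e-01  2.88352e+02]
 [ 0.00000e+00  0.00000e+00  0.00000e+00  1.00000e+00]]
bt0 [ 501.7 -108.4  135.4]
bt1 [502.1 -94.3 135.4]
ft0 [ 502.9 -108.4   81.4]
ft1 [503.3 -93.8  81.4]
tab0 [ 515.3 -106.8  180.4]
tab1 [515.5 -96.5 180.4]
gl [ 507.3 -102.2   62. ]
gr [507.8 -85.9  62. ]
gl2 [ 500.8 -102.    62. ]
gr2 [556.8 -87.   62. ]
inF [500.4 -95.4  62. ]
inB [563.7 -48.5  62. ]
fw [500.8 -51.2  62. ]
t0 [502.8 -38.5  62. ]
t1 [563.7 -34.8  62. ]
160 [ 90  92  92  93  94  92  92  92  91  87  96 118 119 120 113  86  82  84
  83  81  80  80  81  83  82  83  83  83  83  83  82  81  77  72  73  74
 102 161 186 189]
164 [220 220 220 221 220 220 220 221 220 221 222 220 219 211 172  89  79  82
  82  82  83  81  82  83  83  81  82  83  82  82  82  82  75  71  69  74
 107 170 188 191]
175 [156 156 156 156 148 110  91  90  89  88  89  89  89  90  89  90  89  87
  85  85  83  82  82  84  86  91  88  81  79  80  81  80  76  71  72  81
 122 179 187 187]
185 [ 82  83  82  84  90  91  92  91  92  93  91  92  91  91  92  91  93  92
  91  89  89  92  92  93  91  91  91  92  84  82  79  80  74  71  72  89
 140 185 188 186]
5.575 [529.66377231 -97.01797512 143.41812118] [-3.14724433e-02 -3.13971386e+00 -8.46174474e-04]
```

Call:
apply_moves --xyz '[[-0.001, 0.002, 0.006], [0, 0, 0], [0, 0, 0], [0, 0, 0]]' --turn '[[0, 0, 0], [0, 0, 0], [0, 0, 0], [0, 0, 0]]'

```text
t: 6.08
eef_pos: [531.4, -95.0, 138.1]
ee_rot: [0.031, 3.141, -0.0]
ft_force: [-0.3, 0.4, -1.6]
gripper_width: 0.135
finger_force: 30.0
```

```bash
python3 - <<'E'
from h import *
o=robot.get_obs(); print(o['t'],o['eef_pos'],o['ee_rot'],o['ft_force'])
snap('wrist','w5'); a=cv2.imread('pics/w5.png'); cv2.imwrite('pics/w5b.png',cv2.resize(a[130:230,200:330],None,fx=6,fy=6,interpolation=cv2.INTER_CUBIC))
print(np.load('pics/w5.npz')['T'].round(3)); o=robot.get_obs(); print(o['eef_pos'])
E
```

```text
6.075 [531.39090551 -94.98311077 138.0587664 ] [ 3.05819661e-02  3.14116441e+00 -5.48903975e-05] [-0.2897567   0.35119174 -1.62833489]
[[ 1.80000e-02 -9.49000e-01 -3.15000e-01  4.51286e+02]
 [ 1.00000e+00  1.60000e-02  8.00000e-03 -9.27190e+01]
 [-2.00000e-03 -3.15000e-01  9.49000e-01  2.83236e+02]
 [ 0.00000e+00  0.00000e+00  0.00000e+00  1.00000e+00]]
[531.39616597 -95.06348063 138.00336346]
```

View pics/w5b.png

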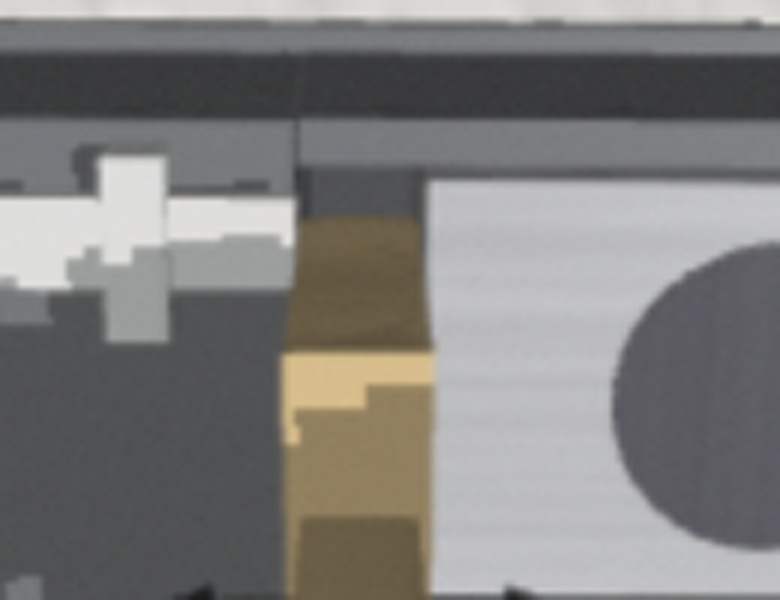

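```bash
python3 - <<'E'
from h import *
W=lambda u,v,z:ray('w5',200+(u+.5)/6-.5,130+(v+.5)/6-.5,z)
d=np.load('pics/w5.npz')['T']; X=d[:3,0]
zt=138-64
pts=dict(bt0=(281.5,352,zt+56),bt1=(434,352,zt+56),ft0=(298,218,zt+1),ft1=(419,218,zt+1),gl=(297,180,62),gl2=(294,245,62),gr=(426.5,190,62),gr2=(431,400,62))
for n,p in pts.items():
    q=W(*p); print(n,q.round(1),'y along camera x',round(float((q-d[:3,3])@X),2))
g=cv2.cvtColor(cv2.imread('pics/w5.png'),cv2.COLOR_BGR2GRAY).astype(int)
for v in (158,160,164,168,189): print(v,g[v,244:276])
E
```

```text
bt0 [ 502.4 -101.1  130. ] y along camera x -7.13
bt1 [502.7 -87.  130. ] y along camera x 6.97
ft0 [ 503.5 -101.6   75. ] y along camera x -7.43
ft1 [503.8 -86.8  75. ] y along camera x 7.39
gl [ 501.7 -102.1   62. ] y along camera x -7.96
gl2 [ 510.4 -102.8   62. ] y along camera x -8.45
gr [503.3 -85.4  62. ] y along camera x 8.79
gr2 [532.3 -84.9  62. ] y along camera x 9.75
158 [121 122 120 119 109  67  70  72  84  86  87  88  86  86  86  88  87  88
  87  88  87  87  86  85  83  79  81  91  93  93  93  95]
160 [ 96 119 121 118 109  69  64  67  82  80  81  82  82  82  82  83  81  82
  82  83  82  81  83  82  79  76  87 130 167 169 167 167]
164 [219 218 218 217 203 125  71  68  82  82  82  83  83  84  82  83  82  82
  83  82  82  83  83  80  78  75  97 154 189 191 190 190]
168 [218 218 219 221 210 130 101  97  97  96  97  97  98  95  97  98  97  96
  98  97  97  97  97  97  96  94  97 155 186 186 187 188]
189 [ 82  85 106 155 177 180 181 181 181 181 181 180 181 180 179 181 181 179
 180 181 182 181 181 180 180 180 180 182 187 188 189 190]
```

The block is centred to within 0.4 mm of the gap. I'll shift that and lower gently past the rim.

Call:
apply_moves --xyz '[[0, 0.0004, 0.004], [0, 0, 0.004], [0, 0, 0.004], [0, 0, 0.003], [0, 0, 0.003], [0, 0, 0.003], [0, 0, 0.003], [0, 0, 0]]' --turn '[[0, 0, 0], [0, 0, 0], [0, 0, 0], [0, 0, 0], [0, 0, 0], [0, 0, 0], [0, 0, 0], [0, 0, 0]]'

```text
t: 7.12
eef_pos: [531.3, -94.7, 113.6]
ee_rot: [-0.031, -3.141, -0.0]
ft_force: [-0.6, 0.0, -0.7]
gripper_width: 0.132
finger_force: 30.0
```

It's in by 12 mm with no force. Continuing to the floor.

Call:
apply_moves --xyz '[[0, 0, 0.006], [0, 0, 0.006], [0, 0, 0.006], [0, 0, 0.006], [0, 0, 0.006], [0, 0, 0.005], [0, 0, 0.004], [0, 0, 0.003], [0, 0, 0.002], [0, 0, 0.001], [0, 0, 0]]' --turn '[[0, 0, 0], [0, 0, 0], [0, 0, 0], [0, 0, 0], [0, 0, 0], [0, 0, 0], [0, 0, 0], [0, 0, 0], [0, 0, 0], [0, 0, 0], [0, 0, 0]]'

```text
t: 8.5
eef_pos: [534.4, -94.7, 74.1]
ee_rot: [0.03, 3.133, -0.003]
ft_force: [-6.9, 1.2, 45.9]
gripper_width: 0.133
finger_force: 30.0
```

It stopped at TCP 74 (70 expected) with 46 N. I'll relax to about zero load, release, rise, and shut the fingers, then probe and press the tab top. That should read 107 mm if seated.

Call:
apply_moves --xyz '[[0, 0, -0.003], [0, 0, -0.002], [0, 0, 0], [0, 0, 0]]' --turn '[[0, 0, 0], [0, 0, 0], [0, 0, 0], [0, 0, 0]]'

```text
t: 9.0
eef_pos: [532.0, -94.7, 74.3]
ee_rot: [0.031, 3.14, -0.0]
ft_force: [-1.7, 0.2, 9.4]
gripper_width: 0.136
finger_force: 30.0
```

Call:
apply_moves --xyz '[[0, 0, 0], [0, 0, 0], [0, 0, 0], [0, 0, -0.02], [0, 0, -0.03], [0, 0, 0], [0, 0, 0]]' --turn '[[0, 0, 0], [0, 0, 0], [0, 0, 0], [0, 0, 0], [0, 0, 0], [0, 0, 0], [0, 0, 0]]' --jaw 0.03

```text
t: 9.88
eef_pos: [530.9, -94.8, 123.2]
ee_rot: [-0.031, -3.141, -0.0]
ft_force: [0.3, -0.0, -0.8]
gripper_width: 0.339
finger_force: 0.0
```

Call:
apply_moves --xyz '[[0, 0, 0], [0, 0, 0], [0, 0, 0], [0, 0, 0]]' --turn '[[0, 0, 0], [0, 0, 0], [0, 0, 0], [0, 0, 0]]' --jaw 0.0

```text
t: 10.38
eef_pos: [531.3, -94.7, 123.6]
ee_rot: [-0.031, -3.141, -0.0]
ft_force: [-0.4, -0.3, 0.1]
gripper_width: 0.006
finger_force: 0.0
```

```bash
python3 - <<'E'
from h import *
snap('wrist','w6'); a=cv2.imread('pics/w6.png'); b=cv2.imread('pics/w5.png'); 
s=cv2.imread
snap('side','s6'); c=cv2.imread('pics/s6.png')[140:215,220:300]
A=cv2.resize(a[90:300,100:420],None,fx=2.5,fy=2.5,interpolation=cv2.INTER_CUBIC)[:, :500]
A=cv2.resize(a[100:300,140:360],None,fx=2.2,fy=2.2,interpolation=cv2.INTER_CUBIC); C=cv2.resize(c,None,fx=3.8,fy=3.8,interpolation=cv2.INTER_CUBIC)
m=np.zeros((600,800,3),np.uint8); m[:A.shape[0],:A.shape[1]]=A; m[:C.shape[0],490:490+C.shape[1]]=C; cv2.imwrite('pics/m6.png',m)
o=robot.get_obs(); print(o['t'],o['eef_pos'],o['ee_rot'],o['ft_force'])
E
```

```text
10.475 [531.34151278 -94.70506795 123.74998304] [-3.10706504e-02 -3.14138636e+00 -1.36744997e-04] [-0.55356368  0.63702481  0.27019123]
```

View pics/m6.png

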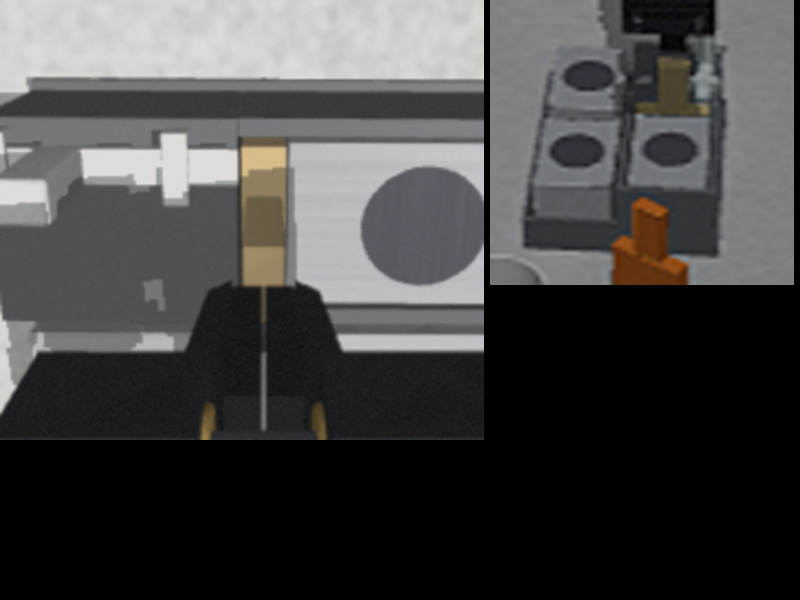

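The block is in the gap between u=240 and 288, near flush, with fingers directly above the tab. Pressing from above in small steps.

Call:
apply_moves --xyz '[[0, 0, 0.006], [0, 0, 0.004], [0, 0, 0.002], [0, 0, 0.001], [0, 0, 0.001], [0, 0, 0]]' --turn '[[0, 0, 0], [0, 0, 0], [0, 0, 0], [0, 0, 0], [0, 0, 0], [0, 0, 0]]' --newtons 40

```text
t: 11.22
eef_pos: [531.4, -94.7, 109.8]
ee_rot: [0.031, 3.141, 0.0]
ft_force: [-0.8, -0.6, 0.1]
gripper_width: -0.002
finger_force: 0.0
```

Call:
apply_moves --xyz '[[0, 0, 0.001], [0, 0, 0.001], [0, 0, 0.001], [0, 0, 0]]' --turn '[[0, 0, 0], [0, 0, 0], [0, 0, 0], [0, 0, 0]]'

```text
t: 11.72
eef_pos: [531.4, -94.8, 107.5]
ee_rot: [0.031, 3.141, -0.0]
ft_force: [-1.5, 1.0, 6.6]
gripper_width: 0.005
finger_force: 3.3
```

Contact comes at about 107.5 mm, so the block is essentially seated (the grip had slipped). I'll press firmly to confirm.

Call:
apply_moves --xyz '[[0, 0, 0.001], [0, 0, 0.001], [0, 0, 0.001], [0, 0, 0], [0, 0, 0]]' --turn '[[0, 0, 0], [0, 0, 0], [0, 0, 0], [0, 0, 0], [0, 0, 0]]'

```text
t: 12.35
eef_pos: [532.0, -95.0, 107.3]
ee_rot: [0.031, 3.139, -0.003]
ft_force: [-6.3, 0.3, 32.6]
gripper_width: 0.005
finger_force: 16.1
```

Seated at 107.3 mm and firm under 33 N. Rising, and locating the knob again.

Call:
apply_moves --xyz '[[0, 0, -0.02], [0, 0, -0.04], [0.008, -0.023, 0], [0.008, -0.023, 0], [0.007, -0.0235, 0], [0, 0, 0], [0, 0, 0]]' --turn '[[0, 0, 0], [0, 0, 0], [0, 0, 0], [0, 0, 0], [0, 0, 0], [0, 0, 0], [0, 0, 0]]' --jaw 0.044

```text
t: 13.22
eef_pos: [507.5, -162.5, 163.8]
ee_rot: [0.03, 3.141, 0.002]
ft_force: [0.4, -0.4, -0.2]
gripper_width: 0.501
finger_force: 0.0
```

```bash
python3 - <<'E'
from h import *
d=np.load('pics/w4.npz')['T']
W=lambda u,v,z:ray('w4',100+(u+.5)/2.5-.5,90+(v+.5)/2.5-.5,z)
gl=W(399,190,62)
for p in ((151,209),(207,209),(153,257),(209,257)):
    q=W(*p,105.5); print(q.round(1),'carrier dy',((q-gl)@d[:3,0]).round(1))
snap('wrist','w7'); o=robot.get_obs(); print(o['t'],o['eef_pos'],o['ft_force'])
print(proj('w7',[507.7,-164,105.5]))
a=cv2.imread('pics/w7.png'); g=cv2.cvtColor(a,6).astype(int)
for v in range(190,280,8): print(v,g[v,225:305:2])
E
```

```text
[ 499.9 -166.5  105.5] carrier dy -64.7
[ 500.3 -151.9  105.5] carrier dy -50.0
[ 513.1 -167.7  105.5] carrier dy -65.6
[ 513.5 -152.8  105.5] carrier dy -50.6
13.275 [ 507.60512621 -162.16196182  163.83678993] [-0.01034563  0.70847647  0.17145187]
(np.float64(256.74726664445217), np.float64(203.75155895587707))
190 [140 139  98  80 101 151 148 149 147 135 148 148 150 139  97  98  97  98
  98  99  97  98 101 142 215 217 216 216 216 216 216 215 217 216 216 215
 159 147 189 217]
198 [138 133 104  77  94 148 150 150 147 114 114 115 114 114 145 152 152 150
 149 150 148 150 151 128 115 116 116 117 115 116 116 116 116 112  84  82
 109 103 211 216]
206 [140 140 129  77  77  79  79  79  79  81 113 115 113 113 144 148 147 147
 149 150 146 146 146 125 113 114 114 115 116 116 114 116 115 116 116 116
 113  83  80  79]
214 [138 139 128  81  78  78  79  78  78  79 113 114 114 114 115 114 114 115
 114 114 114 113 115 114 114 115 114 115 115 115 116 114 115 115 115 115
 116  82  78  77]
222 [139 133 128  82  80  80  77  79  79  79 111 115 113 114 114 114 113 113
 115 112 116 114 113 114 115 114 114 
[... 529 characters left out ...]
90  90  87
  81  32  19  21]
254 [132 134 140 141 129  81  74  60 166 178 178 177 178 178 177 178 178 177
 178 177 177 178 177 178 177 176 177 178 177 177 179 178 179 178 178 179
 165  39  20  24]
262 [136 137 137 137 129  84  71  61 158 183 183 182 183 182 182 181 182 182
 183 182 180 180 180 145  94  88  85  87  89  91  89  89  89  87  89  87
  88  44  24  20]
270 [136 138 139 138 131  84  73  55 138 180 179 179 181 181 180 179 179 181
 179 180 147  88  87  87  87  84  86  88  88  90  88  88  89  87  86  87
  89  87  31  25]
278 [207 205 204 208 205 101  75  52 126 178 178 179 178 179 178 179 179 178
 179 169  92  87  88  85  87  85  86  88  90  89  89  88  89  87  87  88
  88  89  86  38]
```

The knob is at about (507,-161), and the catch is at about 4 mm. I'll descend and pinch it.

Call:
apply_moves --xyz '[[0, 0.001, 0.03], [0, 0, 0.025], [0, 0, 0.018], [0, 0, 0.01], [0, 0, 0]]' --turn '[[0, 0, 0], [0, 0, 0], [0, 0, 0], [0, 0, 0], [0, 0, 0]]' --newtons 25

```text
t: 13.9
eef_pos: [507.1, -161.8, 80.4]
ee_rot: [-0.029, -3.141, -0.001]
ft_force: [0.8, -0.1, 0.3]
gripper_width: 0.5
finger_force: 0.0
```

Call:
apply_moves --xyz '[[0, 0, 0], [0, 0, 0], [0, 0, 0]]' --turn '[[0, 0, 0], [0, 0, 0], [0, 0, 0]]' --jaw 0.0

```text
t: 14.28
eef_pos: [507.4, -162.6, 81.3]
ee_rot: [0.031, 3.14, 0.0]
ft_force: [0.4, 1.3, 0.9]
gripper_width: 0.183
finger_force: 0.8
```

Pinched (16 mm). Sliding along +y.

Call:
apply_moves --xyz '[[0, 0, 0], [0, 0.003, 0], [0, 0.004, 0], [0, 0.004, 0], [0, 0.004, 0], [0, 0.003, 0], [0, 0, 0]]' --turn '[[0, 0, 0], [0, 0, 0], [0, 0, 0], [0, 0, 0], [0, 0, 0], [0, 0, 0], [0, 0, 0]]'

```text
t: 15.15
eef_pos: [507.8, -144.7, 81.3]
ee_rot: [0.031, 3.14, -0.001]
ft_force: [-0.2, -0.3, 6.0]
gripper_width: 0.179
finger_force: 25.0
```

Call:
apply_moves --xyz '[[0, 0.002, 0], [0, 0.002, 0], [0, 0.001, 0], [0, 0, 0], [0, 0, 0]]' --turn '[[0, 0, 0], [0, 0, 0], [0, 0, 0], [0, 0, 0], [0, 0, 0]]'

```text
t: 15.78
eef_pos: [507.9, -140.8, 81.3]
ee_rot: [0.033, 3.14, -0.002]
ft_force: [-0.2, -3.0, 4.4]
gripper_width: 0.18
finger_force: 25.0
```

Call:
apply_moves --xyz '[[0, 0.001, 0], [0, 0.001, 0], [0, 0.001, 0], [0, 0, 0], [0, 0, 0]]' --turn '[[0, 0, 0], [0, 0, 0], [0, 0, 0], [0, 0, 0], [0, 0, 0]]'

```text
t: 16.4
eef_pos: [507.9, -140.7, 81.3]
ee_rot: [0.036, 3.14, -0.008]
ft_force: [-0.2, -8.6, 5.6]
gripper_width: 0.178
finger_force: 25.0
```

Hard stop: -8.6 N with no further motion, after about 21 mm of travel. I'll unload, open, retreat and check.

Call:
apply_moves --xyz '[[0, -0.003, 0], [0, 0, 0]]' --turn '[[0, 0, 0], [0, 0, 0]]'

```text
t: 16.65
eef_pos: [507.9, -140.8, 81.3]
ee_rot: [0.033, 3.14, -0.002]
ft_force: [0.5, -1.8, 4.9]
gripper_width: 0.176
finger_force: 25.0
```

Call:
apply_moves --xyz '[[0, 0, 0], [0, 0, 0], [0, 0, 0], [0, 0, -0.03], [0, 0, -0.05], [0, 0, -0.05], [0.02, 0, 0], [0, 0, 0], [0, 0, 0]]' --turn '[[0, 0, 0], [0, 0, 0], [0, 0, 0], [0, 0, 0], [0, 0, 0], [0, 0, 0], [0, 0, 0], [0, 0, 0], [0, 0, 0]]' --jaw 0.036

```text
t: 17.77
eef_pos: [487.7, -139.2, 210.3]
ee_rot: [-0.031, -3.141, -0.001]
ft_force: [0.6, 0.9, -0.1]
gripper_width: 0.411
finger_force: 0.0
```

```bash
python3 - <<'E'
from h import *
snap('wrist','w8'); o=robot.get_obs(); print(o['t'],o['eef_pos'],o['ft_force'])
# knob top: bright blob near expected positions for home; compare block/knob
g=cv2.imread('pics/w8.png').astype(int)
gl=(532,-103.2)
for s in (20,24):
    kx,ky=507.6,-103.2+0.4-62+s
    c=[proj('w8',[kx+a,ky+b,105.5]) for a in(-7,7) for b in(-8,8)]; print(s,np.round(c,0).tolist())
u,v=map(int,proj('w8',[507.6,-140.8,105.5]))
for r in range(v-12,v+13,4): print(r,g[r,u-24:u+26:2,1], 'from u',u-24)
# side/scene change check of loose things
for n,b in(('side0','side'),('scene0','scene')):
    snap(b,b+'8'); d=cv2.absdiff(cv2.imread(f'pics/{n}.png'),cv2.imread(f'pics/{b}8.png')).max(2)>40
    k,l,st,ce=cv2.connectedComponentsWithStats(d.astype(np.uint8)); print(b,[(st[i,:5].tolist()) for i in range(1,k) if st[i,4]>25])
E
```

```text
17.825 [ 487.86901084 -139.16467786  210.20063096] [-0.42502178 -0.23591167 -0.44621851]
20 [[244.0, 198.0], [262.0, 198.0], [245.0, 212.0], [262.0, 212.0]]
24 [[249.0, 198.0], [266.0, 198.0], [249.0, 212.0], [266.0, 212.0]]
193 [ 77  76 106 144 144 145 145 145 142 102 102 103 103 103 104 104 114 205
 164 161 210 212 212 213 213] from u 233
197 [ 77  77  91 127 129 128 128 128 123 106 110 109 109 112 112 110 116 159
 134 146 211 212 213 207 187] from u 233
201 [111 110 110 111 111 111 111 112 118 188 213 212 212 213 212 212 209 118
 107 126 210 213 212 178 114] from u 233
205 [113 112 113 112 111 110 112 111 116 187 213 213 212 212 213 212 206 120
 112 107  85  87  87  85  77] from u 233
209 [113 111 111 112 112 110 113 112 117 185 212 212 212 213 210 211 209 120
 113 105  77  77  77  77  76] from u 233
213 [111 112 112 112 111 113 111 111 112 111 111 110 112 111 110 112 113 111
 110 105  76  76  75  75  75] from u 233
217 [113 113 111 111 111 113 111 112 112 110 111 110 112 112 113 112 111 112
 112 104  75  75  78  76  76] from u 233
side [[270, 0, 34, 24, 538], [418, 0, 55, 101, 2035], [480, 0, 32, 118, 1984], [272, 20, 30, 65, 1198], [472, 20, 7, 12, 29], [474, 34, 17, 30, 129], [314, 64, 14, 4, 40], [500, 82, 5, 13, 28], [477, 85, 29, 17, 73], [258, 90, 52, 73, 1220], [317, 109, 120, 52, 1519], [456, 150, 56, 207, 6959], [354, 162, 68, 200, 6184], [258, 166, 20, 4, 66], [279, 207, 23, 29, 465]]
scene [[156, 0, 37, 110, 1566], [204, 0, 46, 21, 683], [202, 28, 8, 11, 26], [371, 37, 16, 20, 122], [187, 41, 17, 9, 66], [205, 43, 7, 14, 27], [187, 50, 22, 14, 188], [163, 117, 175, 51, 3212], [58, 132, 103, 84, 1902], [265, 157, 23, 32, 316], [225, 186, 10, 19, 87], [211, 189, 7, 9, 43], [205, 190, 6, 7, 31], [138, 211, 58, 33, 814], [70, 219, 52, 29, 574], [106, 249, 23, 13, 151]]
```

The knob's top lies at u=250 to 266, matching the 24 mm home position. The picture changes are the arm, its shadow, the moved block and the catch. Handing in.

```bash
python3 -c "
from rig import robot
print(robot.close_job())"
```

```text
the job is handed in; nothing more can be done
None
```

The thin (15 mm) block is pressed to the compartment floor and the catch is fully home over its shoulder; I chose it by measuring the gap in the images (about 16–17 mm, so the 16.8 mm case) and did not try the other two blocks, which I left untouched.

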